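Sweep rejected chips off the inspection light box

ROBOT

A 6-joint arm with a two-finger parallel gripper is mounted at the origin on the work surface. World frame = base frame: x ahead of the robot, y to its left, z up, the work surface at z = 0. Lengths are in m, angles in rad, forces in N, time in s.
With the tool pointing down it reaches from about 0.3 to 0.875 m from the base axis. Payload 6.4 kg.
Tool frame: the origin (TCP) lies midway between the tips of the shut fingers; the grasp point (between the pads) lies 19 mm behind it; z points along the fingers, y is the line along which they close (so a half turn about z gives the same grasp; the last joint's range is limited). The gripper opens to 85 mm and grips with 20 to 120 N. Pads are 22 mm wide; open, the fingers measure 114 mm over their backs; the gripper's body (76 mm by 85 mm) begins 54 mm behind the grasp point. The pads swing forward as they close: fully open they stand 13 mm farther back than shut.
Start: joints at [-1.484, 0.181, 1.607, -0, 1.354, -0.206], TCP at [0.166, -0.551, 0.231] pointing down, gripper open.
Joint ranges: [-2.99, 2.99], [-0.89, 2.07], [0.3, 2.58], [-1.14, 4.28], [0, 2.63], [-3.12, 3.12]. Speed limits (rad/s): [2.57, 2.57, 3.01, 3.14, 3.14, 3.14].

INTERFACE

Orientations are given as a unit quaternion [w, x, y, z].
In Python, from bench import * gives the robot as it stands.
- The arm moves only by the tool play_rows, never from a script. Its argument "plan" is a list of rows, each a list of 3 entries, a list of its own where there are three numbers: the finger opening in mm, from 0 to 85.4, then the shift along the tool's x, y, z normalised to -1 to 1, where 1 is 40 cm, then the turn about the tool's z normalised to -1 to 1, where 1 is pi rad. A call has 1 to 10 rows; each row is the pose to reach, as a shift and turn from the pose commanded when the call began, along the tool's axes at that moment, turning the shorter way round; what a row does not reach only later rows make up. A row lasts 1/10 s, in which the tool goes at most 50 mm and 8.59 degrees, less where a joint would pass 70% of its speed; a pose out of reach is approached as far as the arm can. A call with a number of a shift or a turn outside -1 to 1 is refused whole. A call with a gripper value outside its range is refused whole. The fingers move at their own pace and stop on an object; the grip force is fixed at half the most. Time passes only in rows, so rows that repeat a pose let the fingers close. It gives the time, the measured TCP pose, the force, the opening and the grip force at its end, in the units of the state.
- get_obs(): the state, without advancing time (a new reading comes with each control period).
- camera(name): name is "side" or "top" or "wrist"; returns a dict with "image" (384x512x3 uint8, red, green, blue), "range_z" (384x512 float32, m along the optical axis (not along the pixel's ray), 0 where there is no reading), "intrinsics" (3x3 intrinsics, pixels), "rvec" (rotation vector, rad) and "tvec" (3), from world to camera coordinates, as OpenCV has them; the wrist camera has in their place "T_tool_cam" (4x4, takes a point from camera to tool coordinates, whose origin is the TCP and whose axes are the flange's). Camera axes: x right, y down, z forward; pixel columns grow to the right and rows downward; lengths in m; the calibration is good to about 2 mm. A picture is of the moment at which its call begins: read the wrist's pose just before it.
- hand_in(): hands the job in; it is judged then, once.
Trained networks look in a picture, given as the dict that the camera call returned (one of the last four; its "shot" number tells which), for a name from the list of things; names that differ only in an ending like _2 or _b are one class to them, and where a whole thing is asked for, a point or a joint stands for the part that bears it (a point fixed in the world has none). Each returns a list of dicts, best first, with "conf" (0 to 1); they miss things now and then, are a little off and sometimes report something else, mostly with a low value. They report only what shows in the picture. A call takes as long as a camera call.
- search_frame(picture, label): "rect" ([centre column, centre row, width, height] in pixels, round what is visible of it).
- masks_of(picture, label): "mask" (384x512 bool, what is visible of it) and "rect" ([centre column, centre row, width, height] in pixels, round what is visible of it).
The state is a dict: "time_s": time; "q": joint angles; "dq": joint speeds; "joint_efforts": joint torques, N m; "eef_pos": TCP position; "eef_rot": TCP orientation; "wrist_force": force on the tool from outside, world axes, zero at the start; "torque": the same for the moment, N m; "opening": opening from 0.0 (shut) to 1.0 (fully open); "grasp_force": force on a finger pad.
Only numpy, scipy, OpenCV 4.12 (cv2) and the standard library are available. Lean on these libraries where they do the work, as an engineer would, in place of code of your own. Each camera call takes 0.05 s, during which the arm holds its last target. There are 200 camera calls.

TASK

Sweep the three rejected black chips across the inspection light box with your closed fingertips and off its open end, so that all three drop into the red tray. Push them only, never lift them; leave the brass loupe that stands among them, the vial and the tweezers where they are, and finish with the hand clear of everything.

Things in the scene. Friction and masses are not known exactly. Their poses are not given: they have to be found in the camera images.
- lightbox: flat inspection light box fixed to the table, 240 x 240 mm and 40 mm high, white top. Origin: centre of its underside, on the table; z up. Its y axis points along the sweep: the two ends at y = +-120 mm are open, a tray beyond each. Along the edges at x = +-120 mm run aluminium rails, 9 mm wide (inner faces at x = +-111 mm) and 6 mm higher than the white top
- lightbox_top (a point): centre of the light box's white top surface, 40 mm above the table; axes as the light box
- red_tray: red reject tray 220 x 90 mm, 30 mm high, walls and floor 3 mm thick, fixed to the table at one open end of the light box (its long side along the box's edge, 1 mm off; its rim 10 mm below the box's top). It may be at the +y or the -y end of the box. Origin: centre of its underside; x along its 220 mm, parallel to the box's x; z up
- blue_tray: blue tray 220 x 90 mm, 30 mm high, walls and floor 3 mm thick, fixed to the table at one open end of the light box (its long side along the box's edge, 1 mm off; its rim 10 mm below the box's top). It may be at the +y or the -y end of the box. Origin: centre of its underside; x along its 220 mm, parallel to the box's x; z up. It stands at the other end from the red tray and stays empty
- chip0: one of three identical rejected chips: black square package 26 x 26 mm, 10 mm tall, 25 g, copper-coloured patch on top, lying flat and loose on the light box. Origin: centre of its underside; z up. Slides easily when pushed; the three chips and the loupe stand in four lanes side by side, about 54 mm apart across the box's x, in any order, each up to 50 mm from the middle along the box's y
- chip1: one of three identical rejected chips: black square package 26 x 26 mm, 10 mm tall, 25 g, copper-coloured patch on top, lying flat and loose on the light box. Origin: centre of its underside; z up. Slides easily when pushed; the three chips and the loupe stand in four lanes side by side, about 54 mm apart across the box's x, in any order, each up to 50 mm from the middle along the box's y
- chip2: one of three identical rejected chips: black square package 26 x 26 mm, 10 mm tall, 25 g, copper-coloured patch on top, lying flat and loose on the light box. Origin: centre of its underside; z up. Slides easily when pushed; the three chips and the loupe stand in four lanes side by side, about 54 mm apart across the box's x, in any order, each up to 50 mm from the middle along the box's y
- loupe: small brass loupe standing upright on the light box, 28 mm diameter, 32 mm tall, 60 g, loose. Origin: centre of its underside; z up. To be left alone
- vial: amber jar with white cap, 38 mm diameter, 55 mm tall, loose, standing on the table beyond the light box. Origin: centre of its underside. To be left alone
- tweezers: steel tweezers, about 117 mm long along x, 20 mm wide, 6 mm high, lying loose on the table on the robot's side of the light box. Origin: near the middle, on the table. To be left alone

How it is judged:
At the end, for the whole second after the job is handed in: all three black chips lie at rest inside the red tray (origin within its inner walls and below its rim); loupe, vial and tweezers within 10 mm of where they started, loupe and vial upright (x of chip0 in the frame of red_tray between -0.107 and 0.107 m and y of chip0 in the frame of red_tray between -0.042 and 0.042 m and z of chip0 in the frame of red_tray between -0.002 and 0.028 m and linear speed of each of chip0, chip1, chip2 below 0.02 m/s and x of chip1 in the frame of red_tray between -0.107 and 0.107 m and y of chip1 in the frame of red_tray between -0.042 and 0.042 m and z of chip1 in the frame of red_tray between -0.002 and 0.028 m and x of chip2 in the frame of red_tray between -0.107 and 0.107 m and y of chip2 in the frame of red_tray between -0.042 and 0.042 m and z of chip2 in the frame of red_tray between -0.002 and 0.028 m and distance of each of loupe, vial, tweezers from where it was at the start of the episode below 0.01 m and angle between each of loupe, vial's own z axis and vertical below 0.2 rad); the robot touches nothing.
It fails at once if a chip was lifted more than 12 mm off the light box's top (z of any of chip0, chip1, chip2 in the frame of lightbox above 0.052 m).
It fails at once if a chip was swept into the blue tray or onto the table ((z of chip0 in the frame of lightbox below 0.025 m and (x of chip0 in the frame of red_tray above 0.11 m or x of chip0 in the frame of red_tray below -0.11 m or y of chip0 in the frame of red_tray above 0.05 m or y of chip0 in the frame of red_tray below -0.05 m)) or (z of chip1 in the frame of lightbox below 0.025 m and (x of chip1 in the frame of red_tray above 0.11 m or x of chip1 in the frame of red_tray below -0.11 m or y of chip1 in the frame of red_tray above 0.05 m or y of chip1 in the frame of red_tray below -0.05 m)) or (z of chip2 in the frame of lightbox below 0.025 m and (x of chip2 in the frame of red_tray above 0.11 m or x of chip2 in the frame of red_tray below -0.11 m or y of chip2 in the frame of red_tray above 0.05 m or y of chip2 in the frame of red_tray below -0.05 m))).
It fails at once if the loupe, vial or tweezers were moved or tipped over (not (distance of each of loupe, vial, tweezers from where it was at the start of the episode below 0.01 m and angle between each of loupe, vial's own z axis and vertical below 0.2 rad)).
It also fails if it takes over 58 s, if anything falls off the work surface, if the arm or the gripper's body presses on something with over 40 N, if the wrist force passes 120 N, or if a joint passes its speed limit or range.

## Working session

There is one attempt and no reset: what is moved stays moved. The work goes in short steps, Python scripts to look and compute and a tool call to move; the robot and the scene stay as the last step left them, time stands still between calls to the robot, and variables do not carry over. Pictures are saved under pics/ and viewed, at most 10 in all, crops included, and the job is handed in when it is done.

Besides the shell and the picture viewer there is one more tool, called after "Emit:" as name(argument=value, ...), one argument or row to a line, values as JSON. play_rows: Moves the arm, as the interface text tells. Its arguments: {"type":"object","properties":{"plan":{"type":"array","items":{"type":"array"}}},"required":["plan"]}

```bash
mkdir -p pics; cat > h.py <<'E'
from bench import *
import numpy as np, cv2
def pts(c):
    K=c["intrinsics"];z=c["range_z"];v,u=np.mgrid[:384,:512]
    P=np.stack([(u-K[0,2])/K[0,0]*z,(v-K[1,2])/K[1,1]*z,z],-1)
    R=cv2.Rodrigues(np.array(c["rvec"],float))[0]
    return (P-np.array(c["tvec"]).ravel())@R
E
python3 - <<'E'
from h import *
o=get_obs();print(o["time_s"],o["eef_pos"],o["eef_rot"],o["opening"])
for n in("top","side"):
    c=camera(n);cv2.imwrite(f"pics/{n}0.png",c["image"][...,::-1])
    W=pts(c)
    for l in["chip0","loupe","vial","tweezers","red_tray","blue_tray","lightbox"]:
        for d in masks_of(c,l)[:4]:
            m=d["mask"]&(c["range_z"]>0)
            if m.sum()<5: continue
            p=W[m]; r=cv2.minAreaRect((p[:,:2]*1000).astype(np.float32))
            print(n,l,round(d["conf"],2),np.round(d["rect"]),"med",np.round(np.median(p,0),3),"zmax",np.round(np.percentile(p[:,2],95),3),"mar",np.round(r[0]),np.round(r[1]),round(r[2],1))
E
```

```text
0.0 [ 0.16591475 -0.54994861  0.23036975] [-9.08852538e-04  9.89302303e-01  1.45877083e-01  6.17338368e-05] 1.001321096796143
top chip0 0.7 [264. 208.  18.  13.] med [0.521 0.032 0.051] zmax 0.053 mar [522.  32.] [26. 26.] 76.6
top chip0 0.59 [235. 143.  12.  18.] med [0.639 0.08  0.051] zmax 0.053 mar [640.  80.] [26. 29.] 87.9
top chip0 0.59 [266. 177.  16.  14.] med [0.577 0.025 0.051] zmax 0.053 mar [578.  25.] [24. 25.] 75.0
top loupe 0.54 [240. 232.  19.  18.] med [0.475 0.073 0.073] zmax 0.075 mar [475.  74.] [25. 26.] 89.2
top vial 0.6 [224.  95.  21.  25.] med [0.729 0.105 0.054] zmax 0.057 mar [735. 107.] [36. 36.] 18.1
top tweezers 0.68 [282. 281.  60.  14.] med [ 0.386 -0.006  0.006] zmax 0.008 mar [387.  -6.] [ 18. 114.] 3.0
top tweezers 0.67 [256. 191. 138. 137.] med [0.549 0.039 0.041] zmax 0.046 mar [556.  40.] [245. 259.] 86.2
top red_tray 0.97 [348. 195.  53. 118.] med [ 0.54  -0.132  0.004] zmax 0.03 mar [ 544. -127.] [ 90. 228.] 86.0
top blue_tray 0.92 [170. 188.  55. 119.] med [0.565 0.211 0.004] zmax 0.03 mar [568. 209.] [ 99. 228.] 86.4
top lightbox 0.61 [257. 
[... 456 characters left out ...]
] zmax 0.073 mar [480.  72.] [27. 44.] 48.0
side loupe 0.23 [271. 150. 123.  36.] med [ 0.536 -0.162  0.008] zmax 0.029 mar [ 536. -149.] [147. 219.] 86.2
side vial 0.89 [122. 222.  31.  41.] med [0.729 0.119 0.035] zmax 0.055 mar [730.  99.] [61. 36.] 74.5
side tweezers 0.92 [351. 212.  17.  48.] med [ 0.385 -0.001  0.005] zmax 0.006 mar [387.  -7.] [ 20. 122.] 3.0
side red_tray 0.82 [268. 151. 124.  36.] med [ 0.536 -0.162  0.007] zmax 0.029 mar [ 538. -133.] [244. 106.] 5.7
side blue_tray 0.67 [221. 300. 186.  99.] med [0.561 0.203 0.004] zmax 0.029 mar [562. 207.] [ 92. 220.] 85.7
side lightbox 0.58 [243. 217. 185. 139.] med [0.549 0.082 0.04 ] zmax 0.045 mar [551.  11.] [311. 248.] 87.5
```

View pics/top0.png

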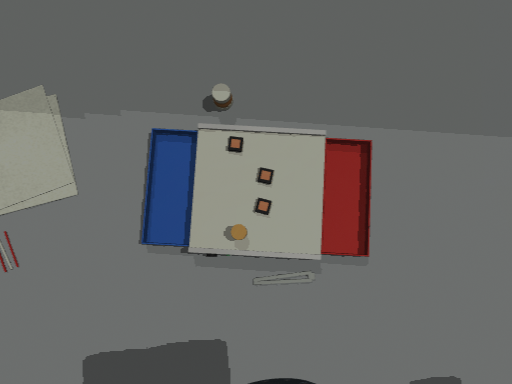

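The top view shows red tray on the right (348,195; world -y). Chips are at (235,144), (266,176) and (263,207), with the loupe at (239,232) in the lane nearest the robot. That leaves each chip lane free for a straight push to -y.

Emit:
play_rows(
  plan=[
    [0,[0.815,-0.635,0],0.115],
    [0,[0.815,-0.635,0],0.115],
    [0,[0.815,-0.635,0],0.115],
    [0,[0.815,-0.635,0],0.115],
    [0,[0.815,-0.635,0],0.115],
    [0,[0.815,-0.635,0],0.115],
    [0,[0.815,-0.635,0],0.115],
    [0,[0.815,-0.635,0],0.115],
    [0,[0.815,-0.635,0],0.115],
    [0,[0.815,-0.635,0],0.115],
  ],
)

```text
time_s: 1.8
eef_pos: [0.4057, -0.2117, 0.2314]
eef_rot: [0.0, 0.999, -0.032, 0.0]
wrist_force: [-0.4, -0.4, 0.3]
opening: -0.002
grasp_force: 0.0
```

```bash
cat >> h.py <<'E'
from scipy.spatial.transform import Rotation as Ro
def tool():
    o=get_obs();q=o["eef_rot"];R=Ro.from_quat([q[1],q[2],q[3],q[0]]).as_matrix();return o,R
C=np.array([.553,.041,0]);a=np.radians(-3.9);U=np.array([np.cos(a),np.sin(a),0]);D=np.array([np.sin(a),-np.cos(a),0])
def to(u,s,z):
    o,R=tool();p=C+u*U+s*D+[0,0,z];return np.round(R.T@(p-o["eef_pos"])/.4,4)
def where():
    o,R=tool();p=o["eef_pos"]-C
    return o["time_s"],np.round([p@U,p@D,o["eef_pos"][2],np.degrees(np.arctan2(R[1,0],R[0,0])),o["opening"]],4),np.round(o["wrist_force"],1)
E
python3 -c "
from h import *
print(where(),to(.084,-.09,.13))"
```

```text
(1.8, array([-1.2980e-01,  2.6220e-01,  2.3140e-01, -3.6878e+00, -2.3000e-03]), array([-0.4, -0.4,  0.3])) [ 0.5377 -0.8785  0.2536]
```

Emit:
play_rows(
  plan=[
    [0,[0.538,-0.879,0.2],0],
    [0,[0.538,-0.879,0.2],0],
    [0,[0.538,-0.879,0.2],0],
    [0,[0.538,-0.879,0.2],0],
    [0,[0.538,-0.879,0.2],0],
    [0,[0.538,-0.879,0.25],0],
    [0,[0.538,-0.879,0.25],0],
    [0,[0.538,-0.879,0.25],0],
    [0,[0.538,-0.879,0.25],0],
    [0,[0.538,-0.879,0.25],0],
  ],
)

```text
time_s: 2.8
eef_pos: [0.6442, 0.1233, 0.129]
eef_rot: [0.0, 0.999, -0.034, -0.001]
wrist_force: [-0.5, -0.9, -0.7]
opening: 0.0
grasp_force: 0.0
```

```bash
python3 -c "
from h import *
print(where(),to(.084,-.09,.0445))
c=camera('side');cv2.imwrite('pics/s1.png',cv2.resize(c['image'][...,::-1],(768,576)))"
```

```text
(2.8, array([ 8.5400e-02, -8.8300e-02,  1.2900e-01, -3.8421e+00,  4.0000e-04]), array([-0.5, -0.9, -0.7])) [-0.0029 -0.0043  0.2113]
```

View pics/s1.png

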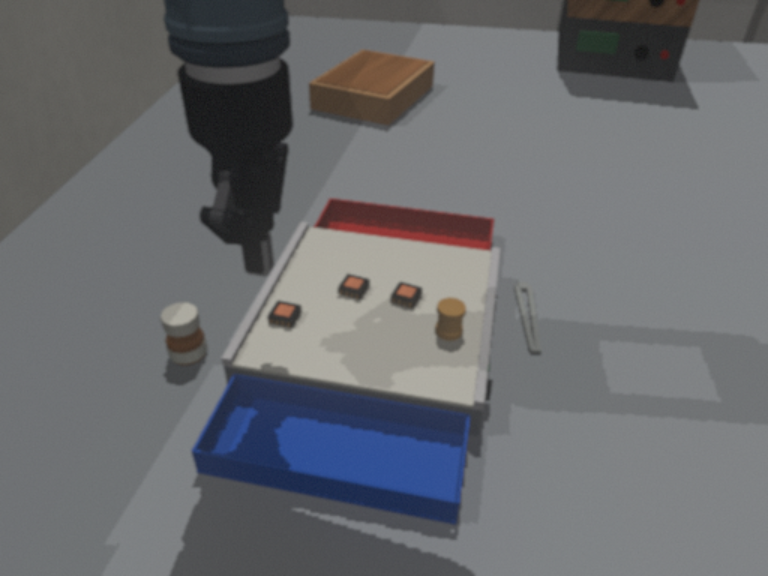

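The side view shows the shut fingers (258,265) above the far lane behind the chip at (285,313), clear of the vial (185,330). The loupe is at (450,318). Descending.

Emit:
play_rows(
  plan=[
    [0,[-0.003,-0.004,0.08],0],
    [0,[-0.003,-0.004,0.14],0],
    [0,[-0.003,-0.004,0.18],0],
    [0,[-0.003,-0.004,0.2],0],
    [0,[-0.003,-0.004,0.21],0],
    [0,[-0.003,-0.004,0.21],0],
  ],
)

```text
time_s: 3.45
eef_pos: [0.6429, 0.1238, 0.0477]
eef_rot: [0.0, 0.999, -0.035, 0.0]
wrist_force: [-0.2, -0.5, 0.3]
opening: -0.0
grasp_force: 0.0
```

```bash
python3 -c "
from h import *
print(where(),to(.084,.122,.0445))"
```

```text
(3.45, array([ 8.4000e-02, -8.8800e-02,  4.7700e-02, -3.9592e+00, -1.0000e-04]), array([-0.2, -0.5,  0.3])) [5.000e-04 5.269e-01 8.100e-03]
```

Emit:
play_rows(
  plan=[
    [0,[0,0,0],0],
    [0,[0,0.02,0],0],
    [0,[0,0.04,0],0],
    [0,[0,0.06,0],0],
    [0,[0,0.09,0],0],
    [0,[0,0.12,0],0],
    [0,[0,0.15,0],0],
    [0,[0,0.18,0],0],
    [0,[0,0.21,0],0],
    [0,[0,0.23,0],0],
  ],
)

```text
time_s: 4.45
eef_pos: [0.6361, 0.0313, 0.0473]
eef_rot: [0.0, 0.999, -0.035, -0.0]
wrist_force: [0.2, 0.7, -0.3]
opening: 0.001
grasp_force: 0.1
```

```bash
python3 -c "
from h import *
print(where(),to(.084,.122,.0445))
c=camera('top');W=pts(c)
for d in masks_of(c,'chip0')[:4]:
    p=np.median(W[d['mask']],0)-C;print(d['conf'],p@U,p@D,p[2])"
```

```text
(4.45, array([ 8.3500e-02,  4.1000e-03,  4.7300e-02, -3.9688e+00,  1.2000e-03]), array([ 0.2,  0.7, -0.3])) [0.0015 0.2948 0.007 ]
0.57 0.0739119159986878 0.02630170601741837 0.05113124037869142
```

```bash
python3 -c "
from h import *
c=camera('side');W=pts(c);cv2.imwrite('pics/s2.png',cv2.resize(c['image'][110:260,100:340,::-1],(768,480)))
for d in masks_of(c,'chip0')[:4]:
    p=W[d['mask']];p=p[p[:,2]>.047]-C;print(d['conf'],np.percentile(p@U,[3,97]),np.percentile(p@D,[3,97]))"
```

```text
0.83 [0.0116551 0.03654  ] [-0.00182665  0.02407555]
0.66 [-0.04424207 -0.01943538] [-0.00312782  0.02263056]
0.48 [0.0687296  0.07390961] [0.01198783 0.03563025]
```

View pics/s2.png

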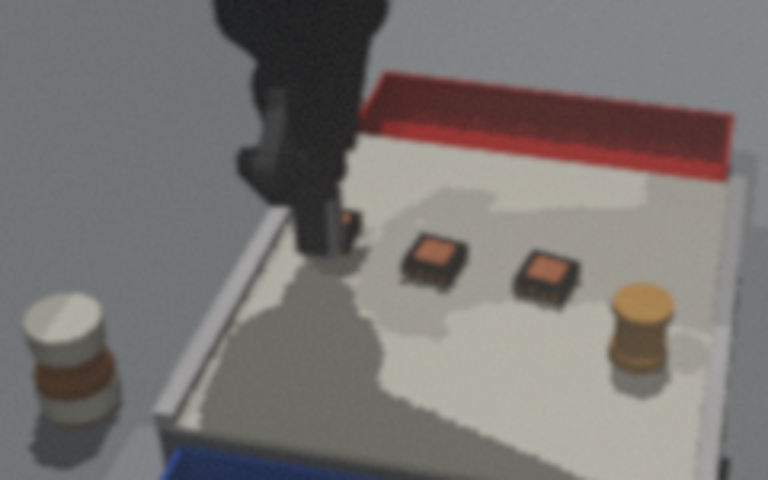

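The chip rides squarely in front of the fingertips (345,232 in the crop), and the other chips and the loupe haven't moved. Continuing slightly lower, for more overlap with the chip.

Emit:
play_rows(
  plan=[
    [0,[-0.002,0.03,0.004],0],
    [0,[-0.004,0.06,0.005],0],
    [0,[-0.004,0.09,0.005],0],
    [0,[-0.004,0.12,0.005],0],
    [0,[-0.004,0.15,0.005],0],
    [0,[-0.004,0.18,0.005],0],
    [0,[-0.004,0.21,0.005],0],
    [0,[-0.004,0.24,0.005],0],
    [0,[-0.004,0.27,0.005],0],
    [0,[-0.004,0.29,0.005],0],
  ],
)

```text
time_s: 5.65
eef_pos: [0.6266, -0.0843, 0.0453]
eef_rot: [0.0, 0.999, -0.035, 0.0]
wrist_force: [0.5, 0.5, -0.5]
opening: 0.001
grasp_force: 0.0
```

```bash
cat > chk.py <<'E'
from h import *
print(where())
for n in("side","top"):
    c=camera(n);W=pts(c);cv2.imwrite(f'pics/{n}_{where()[0]:.2f}.png',c['image'][...,::-1])
    for l in("chip0","loupe"):
        for d in masks_of(c,l)[:4]:
            p=W[d['mask']];p=p[p[:,2]>0]-C;print(n,l,d['conf'],np.round(np.percentile(p@U,[3,97]),3),np.round(np.percentile(p@D,[3,97]),3),np.round(np.median(p[:,2]),3))
E
python3 chk.py
```

```text
(5.65, array([ 8.1900e-02,  1.2000e-01,  4.5300e-02, -3.9546e+00,  1.1000e-03]), array([ 0.5,  0.5, -0.5]))
side chip0 0.6 [0.011 0.036] [-0.002  0.023] 0.049
side chip0 0.54 [-0.044 -0.02 ] [-0.004  0.023] 0.05
side loupe 0.59 [-0.093 -0.069] [-0.043 -0.019] 0.064
top chip0 0.57 [0.014 0.039] [0.001 0.025] 0.051
top chip0 0.55 [-0.043 -0.017] [-0.002  0.025] 0.051
top loupe 0.73 [-0.092 -0.068] [-0.039 -0.015] 0.073
```

Emit:
play_rows(
  plan=[
    [0,[0,0.01,0],0],
    [0,[0,0.01,0],0],
    [0,[0,0.01,-0.05],0],
    [0,[0,0.01,-0.12],0],
    [0,[0,0.01,-0.2],0],
    [0,[-0.05,-0.1,-0.2],0],
    [0,[-0.1,-0.22,-0.2],0],
    [0,[-0.142,-0.34,-0.2],0],
    [0,[-0.142,-0.385,-0.2],0],
    [0,[-0.142,-0.385,-0.2],0],
  ],
)

```text
time_s: 6.95
eef_pos: [0.5798, 0.0778, 0.1255]
eef_rot: [-0.0, 0.999, -0.032, 0.0]
wrist_force: [0.2, 0.0, 0.2]
opening: 0.0
grasp_force: 0.0
```

```bash
python3 chk.py; python3 -c "
from h import *
print(to(.0255,-.033,.0453))"
```

```text
(6.95, array([ 2.4300e-02, -3.8600e-02,  1.2550e-01, -3.6793e+00,  5.0000e-04]), array([0.2, 0. , 0.2]))
side chip0 0.55 [0.012 0.037] [-0.003  0.022] 0.049
side chip0 0.48 [-0.045 -0.02 ] [-0.004  0.021] 0.05
side loupe 0.73 [-0.094 -0.069] [-0.044 -0.019] 0.065
top chip0 0.62 [0.07  0.094] [0.128 0.137] 0.029
top loupe 0.7 [-0.087 -0.068] [-0.039 -0.016] 0.073
[-1.000e-04  2.700e-03  1.998e-01]
```

```bash
python3 -c "
import cv2
a=cv2.imread('pics/top_6.95.png')[110:270,300:400];b=cv2.imread('pics/side_6.95.png')[120:200,190:350]
cv2.imwrite('pics/v3.png',cv2.hconcat([cv2.resize(a,(300,480)),cv2.resize(b,(480,480))]))"
```

```text
[ WARN:0@0.016] global loadsave.cpp:275 findDecoder imread_('pics/top_6.95.png'): can't open/read file: check file path/integrity
Traceback (most recent call last):
TypeError: 'NoneType' object is not subscriptable
```

```bash
ls pics; python3 -c "
import cv2,glob
a=cv2.imread(sorted(glob.glob('pics/top_7*'))[-1])[110:270,300:400];b=cv2.imread(sorted(glob.glob('pics/side_7*'))[-1])[120:200,190:350]
cv2.imwrite('pics/v3.png',cv2.hconcat([cv2.resize(a,(300,480)),cv2.resize(b,(480,480))]))"
```

```text
s1.png
s2.png
side0.png
side_5.70.png
side_7.00.png
top0.png
top_5.85.png
top_7.15.png
```

View pics/v3.png

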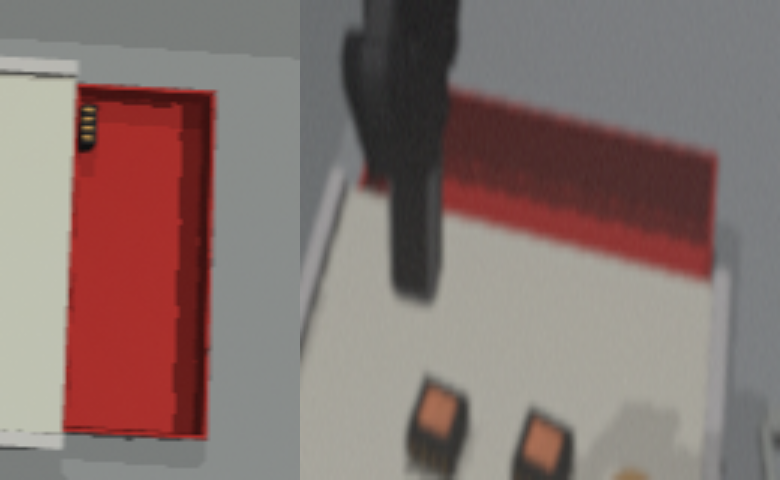

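The first chip is in the tray but stands on edge against the near wall, at (88,127) in the left crop, so its origin is marginal. I'll sweep the others faster so they fly clear of the wall, then tip this one.

Emit:
play_rows(
  plan=[
    [0,[0,0.003,0.08],0],
    [0,[0,0.003,0.14],0],
    [0,[0,0.003,0.18],0],
    [0,[0,0.003,0.195],0],
    [0,[0,0.003,0.2],0],
    [0,[0,0.003,0.2],0],
    [0,[0,0.003,0.2],0],
  ],
)

```text
time_s: 7.95
eef_pos: [0.5814, 0.0733, 0.0465]
eef_rot: [0.0, 0.999, -0.034, 0.001]
wrist_force: [-0.6, -0.1, -0.4]
opening: 0.002
grasp_force: 0.0
```

```bash
python3 chk.py; python3 -c "
from h import *
print(to(.0255,.122,.0453))"
```

```text
(7.95, array([ 2.6100e-02, -3.4200e-02,  4.6500e-02, -3.9216e+00,  2.2000e-03]), array([-0.6, -0.1, -0.4]))
side chip0 0.61 [-0.045 -0.019] [-0.004  0.022] 0.049
side loupe 0.94 [-0.094 -0.068] [-0.044 -0.001] 0.062
side loupe 0.22 [-0.175 -0.15 ] [0.001 0.107] 0.005
top chip0 0.54 [0.07  0.092] [0.128 0.137] 0.028
top loupe 0.34 [-0.169 -0.147] [0.043 0.113] 0.006
[0.0004 0.3907 0.001 ]
```

Emit:
play_rows(
  plan=[
    [0,[0,0.02,0.003],0],
    [0,[0,0.045,0.003],0],
    [0,[0,0.075,0.003],0],
    [0,[0,0.115,0.003],0],
    [0,[0,0.165,0.003],0],
    [0,[0,0.225,0.003],0],
    [0,[0,0.3,0.003],0],
    [0,[0,0.38,0.003],0],
    [0,[0,0.4,0.003],0],
    [0,[0,0.4,0.003],0],
  ],
)

```text
time_s: 9.25
eef_pos: [0.5693, -0.0884, 0.0442]
eef_rot: [0.0, 0.999, -0.036, 0.0]
wrist_force: [-0.3, -0.1, -0.1]
opening: 0.0
grasp_force: 0.0
```

Emit:
play_rows(
  plan=[
    [0,[0,0,-0.08],0],
    [0,[0,0,-0.15],0],
    [0,[0,0,-0.2],0],
    [0,[-0.05,-0.1,-0.2],0],
    [0,[-0.1,-0.22,-0.2],0],
    [0,[-0.14,-0.34,-0.2],0],
    [0,[-0.14,-0.4,-0.2],0],
    [0,[-0.14,-0.4,-0.2],0],
    [0,[-0.14,-0.4,-0.2],0],
  ],
)

```text
time_s: 10.15
eef_pos: [0.5243, 0.0782, 0.1241]
eef_rot: [0.0, 0.999, -0.033, 0.0]
wrist_force: [0.1, -0.4, -0.3]
opening: -0.003
grasp_force: 0.0
```

```bash
python3 chk.py; python3 -c "
from h import *
print(to(-.031,-.033,.0455))"
```

```text
(10.15, array([-3.1100e-02, -3.5200e-02,  1.2410e-01, -3.7705e+00, -3.1000e-03]), array([ 0.1, -0.4, -0.3]))
side chip0 0.76 [-0.045 -0.019] [-0.004  0.022] 0.05
side loupe 0.72 [-0.094 -0.069] [-0.043 -0.019] 0.063
top chip0 0.59 [0.07  0.097] [0.128 0.143] 0.029
top chip0 0.49 [0.016 0.041] [0.133 0.157] 0.014
[-0.0009  0.0006  0.1962]
```

The second chip lies flat in the tray. Same for the third.

Emit:
play_rows(
  plan=[
    [0,[0,0,0.08],0],
    [0,[0,0,0.14],0],
    [0,[0,0,0.18],0],
    [0,[0,0,0.192],0],
    [0,[0,0,0.196],0],
    [0,[0,0,0.196],0],
    [0,[0,0,0.196],0],
  ],
)

```text
time_s: 11.15
eef_pos: [0.5255, 0.077, 0.0468]
eef_rot: [0.0, 0.999, -0.034, 0.001]
wrist_force: [0.8, -1.0, -0.1]
opening: -0.002
grasp_force: 0.0
```

Emit:
play_rows(
  plan=[
    [0,[0,0.02,0.001],0],
    [0,[0,0.045,0.001],0],
    [0,[0,0.075,0.001],0],
    [0,[0,0.115,0.001],0],
    [0,[0,0.165,0.001],0],
    [0,[0,0.225,0.001],0],
    [0,[0,0.3,0.001],0],
    [0,[0,0.38,0.001],0],
    [0,[0,0.4,0.001],0],
    [0,[0,0.4,0.001],0],
  ],
)

```text
time_s: 12.15
eef_pos: [0.5135, -0.0841, 0.0454]
eef_rot: [0.0, 0.999, -0.036, 0.0]
wrist_force: [-0.5, -0.5, -0.2]
opening: -0.002
grasp_force: 0.0
```

Emit:
play_rows(
  plan=[
    [0,[0,0,-0.08],0],
    [0,[0,0,-0.15],0],
    [0,[0,0,-0.2],0],
    [0,[0,-0.1,-0.2],0],
    [0,[0,-0.22,-0.2],0],
    [0,[0,-0.25,-0.2],0],
  ],
)

```text
time_s: 12.75
eef_pos: [0.5197, 0.022, 0.1254]
eef_rot: [-0.001, 0.999, -0.032, -0.0]
wrist_force: [-0.3, -0.1, -0.5]
opening: -0.003
grasp_force: 0.0
```

```bash
python3 chk.py; python3 -c "
import cv2,glob
from h import *
c=camera('top');W=pts(c)-C
m=(abs(W@U-.083)<.025)&(W@D>.115)&(W@D<.16)
for s in np.arange(.115,.16,.003):
    k=m&(abs(W@U-.083)<.008)&(abs(W@D-s-.0015)<.0015)&(c['range_z']>0)
    print(round(s,3),np.round(np.median(W[k][:,2]),3) if k.any() else None)
a=c['image'][110:270,300:400,::-1];cv2.imwrite('pics/v4.png',cv2.resize(a,(375,600),interpolation=cv2.INTER_CUBIC))"
```

```text
(12.75, array([-3.190e-02,  2.130e-02,  1.254e-01, -3.715e+00, -3.000e-03]), array([-0.3, -0.1, -0.5]))
side loupe 0.76 [-0.094 -0.068] [-0.043 -0.02 ] 0.063
top loupe 0.45 [-0.092 -0.068] [-0.04  -0.015] 0.073
0.115 None
0.118 None
0.121 None
0.124 None
0.127 None
0.13 None
0.133 None
0.136 None
0.139 None
0.142 None
0.145 None
0.148 None
0.151 None
0.154 None
0.157 None
```

View pics/v4.png

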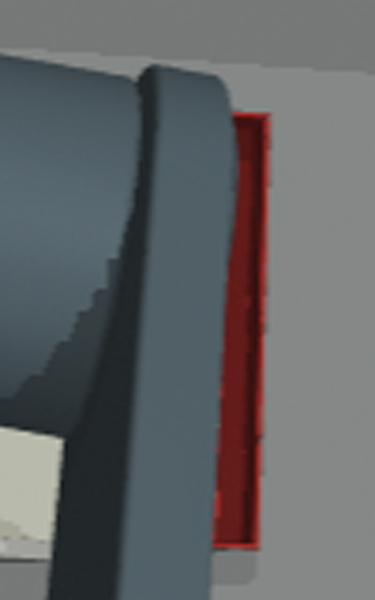

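The arm blocks the top view of the tray, so I'll back off.

Emit:
play_rows(
  plan=[
    [0,[0,-0.1,-0.1],0],
    [0,[0,-0.2,-0.2],0],
    [0,[0,-0.3,-0.2],0],
    [0,[0,-0.35,-0.2],0],
    [0,[0,-0.35,-0.2],0],
  ],
)

```text
time_s: 13.6
eef_pos: [0.5304, 0.1585, 0.2059]
eef_rot: [-0.0, 0.999, -0.033, 0.001]
wrist_force: [-0.6, -1.2, -0.2]
opening: -0.002
grasp_force: 0.0
```

```bash
python3 chk.py; python3 -c "
import cv2,glob
from h import *
c=camera('top');W=pts(c)-C
for s in np.arange(.115,.16,.002):
    k=(abs(W@U-.081)<.009)&(abs(W@D-s-.001)<.001)&(c['range_z']>0)
    print(round(s,3),np.round(np.median(W[k][:,2]),3) if k.any() else None,end=' ')
a=c['image'][110:270,300:400,::-1];cv2.imwrite('pics/v5.png',cv2.resize(a,(375,600),interpolation=cv2.INTER_CUBIC))"
```

```text
(13.6, array([-3.0500e-02, -1.1570e-01,  2.0590e-01, -3.8132e+00, -1.7000e-03]), array([-0.6, -1.2, -0.2]))
side loupe 0.71 [-0.094 -0.068] [-0.044 -0.017] 0.065
top chip0 0.57 [-0.04  -0.015] [0.13  0.158] 0.014
top chip0 0.53 [0.016 0.041] [0.132 0.157] 0.014
top loupe 0.74 [-0.102  0.107] [-0.149 -0.046] 0.004
0.115 0.041 0.117 0.041 0.119 0.041 0.121 None 0.123 0.03 0.125 0.029 0.127 0.027 0.129 0.03 0.131 0.03 0.133 0.03 0.135 0.03 0.137 0.03 0.139 0.003 0.141 0.003 0.143 0.003 0.145 0.005 0.147 0.004 0.149 0.004 0.151 0.004 0.153 0.004 0.155 0.003 0.157 0.004 0.159 0.005
```

View pics/v5.png

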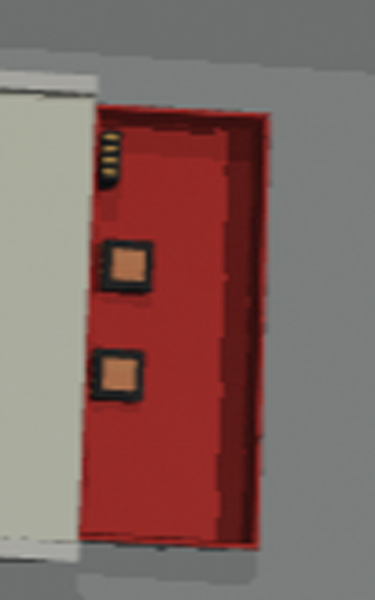

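Two chips lie flat at (128,267) and (118,375). The first still stands at (110,158) against the near wall. I'll tip it outward by touching its top edge and dragging toward the tray's middle.

Emit:
play_rows(
  plan=[
    [0,[0.05,0.1,0],0],
    [0,[0.1,0.2,0],0],
    [0,[0.15,0.32,0],0],
    [0,[0.2,0.44,0.05],0],
    [0,[0.25,0.55,0.12],0],
    [0,[0.279,0.645,0.2],0],
    [0,[0.279,0.645,0.27],0],
    [0,[0.279,0.645,0.33],0],
    [0,[0.279,0.645,0.36],0],
    [0,[0.279,0.645,0.36],0],
  ],
)

```text
time_s: 14.95
eef_pos: [0.6221, -0.1079, 0.0592]
eef_rot: [-0.001, 0.999, -0.035, -0.002]
wrist_force: [-0.2, 0.6, -0.2]
opening: -0.004
grasp_force: 0.0
```

```bash
python3 -c "
from h import *
print(where(),to(.081,.142,.030))"
```

```text
(14.95, array([ 0.079 ,  0.1439,  0.0592, -3.9669, -0.0044]), array([-0.2,  0.6, -0.2])) [ 0.0052 -0.0046  0.073 ]
```

Emit:
play_rows(
  plan=[
    [0,[0.003,-0.004,0.03],0],
    [0,[0.003,-0.004,0.05],0],
    [0,[0.003,-0.004,0.065],0],
    [0,[0.003,-0.004,0.072],0],
    [0,[0.003,-0.004,0.076],0],
    [0,[0.003,-0.004,0.078],0],
    [0,[0.003,-0.004,0.078],0],
  ],
)

```text
time_s: 15.65
eef_pos: [0.6252, -0.1065, 0.0303]
eef_rot: [0.0, 0.999, -0.034, 0.0]
wrist_force: [-0.6, 0.8, 0.0]
opening: 0.0
grasp_force: 0.0
```

No contact yet; go lower in small steps.

Emit:
play_rows(
  plan=[
    [0,[0,0,0.002],0],
    [0,[0,0,0.004],0],
    [0,[0,0,0.005],0],
    [0,[0,0,0.005],0],
  ],
)

```text
time_s: 16.05
eef_pos: [0.6254, -0.1068, 0.029]
eef_rot: [0.0, 0.999, -0.034, 0.0]
wrist_force: [-0.9, 0.6, 5.1]
opening: 0.001
grasp_force: 2.4
```

Contact at 5 N. Drag outward.

Emit:
play_rows(
  plan=[
    [0,[0,0.01,0.002],0],
    [0,[0,0.02,0.003],0],
    [0,[0,0.03,0.003],0],
    [0,[0,0.04,0.003],0],
    [0,[0,0.05,0.003],0],
    [0,[0,0.06,0.003],0],
  ],
)

```text
time_s: 16.65
eef_pos: [0.6232, -0.1306, 0.0266]
eef_rot: [-0.0, 0.999, -0.034, -0.0]
wrist_force: [-0.4, 0.0, 0.6]
opening: -0.0
grasp_force: 0.0
```

Emit:
play_rows(
  plan=[
    [0,[0,0,-0.05],0],
    [0,[0,0,-0.12],0],
    [0,[0,0,-0.22],0],
    [0,[0,-0.1,-0.34],0],
    [0,[-0.05,-0.22,-0.4],0],
    [0,[-0.1,-0.34,-0.4],0],
    [0,[-0.2,-0.46,-0.4],0],
    [0,[-0.2,-0.58,-0.4],0],
    [0,[-0.2,-0.65,-0.4],0],
    [0,[-0.2,-0.65,-0.4],0],
  ],
)

```text
time_s: 17.65
eef_pos: [0.5602, 0.1398, 0.1872]
eef_rot: [-0.001, 1.0, -0.031, 0.0]
wrist_force: [0.5, -0.4, -0.2]
opening: -0.0
grasp_force: 0.0
```

```bash
python3 chk.py; python3 -c "
from h import *
c=camera('top')
a=c['image'][110:270,300:400,::-1];cv2.imwrite('pics/v6.png',cv2.resize(a,(375,600),interpolation=cv2.INTER_CUBIC))"
```

```text
(17.65, array([ 4.0000e-04, -9.9100e-02,  1.8720e-01, -3.5874e+00, -3.0000e-04]), array([ 0.5, -0.4, -0.2]))
side chip0 0.56 [-0.109  0.104] [0.159 0.211] 0.008
side loupe 0.63 [-0.094 -0.07 ] [-0.043 -0.02 ] 0.066
top chip0 0.77 [-0.04  -0.015] [0.132 0.155] 0.014
top chip0 0.56 [0.018 0.04 ] [0.134 0.156] 0.014
top chip0 0.55 [0.07  0.095] [0.138 0.163] 0.014
top loupe 0.61 [-0.092 -0.068] [-0.04  -0.016] 0.073
```

View pics/v6.png

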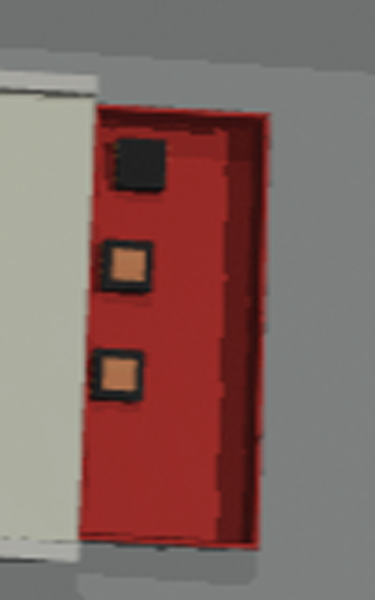

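All three chips now lie flat in the red tray, at (138,165), (128,267) and (118,375); the first is face down, well inside the limits. The loupe hasn't moved and the hand is clear.

```bash
python3 -c "
from h import *
print(hand_in())"
```

```text
the job is handed in; nothing more can be done
None
```

I swept all three chips into the red tray and handed the job in after about 18 s of robot time; no verdict came back. The first chip landed on edge against the near wall, so I tipped it flat (face down) with the fingertips. The loupe stayed put and the hand finished clear, but I didn't re-measure the vial and tweezers at the end.

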